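# Close up the component case

### The arm

A 7-joint arm with a two-finger parallel gripper is mounted at the origin on the work surface. World frame = base frame: x ahead of the robot, y to its left, z up, the work surface at z = 0. Lengths are in mm, angles in rad, forces in N, time in s.
With the tool pointing down it reaches from about 350 to 775 mm from the base axis. Payload 3.1 kg.
Tool frame: the origin (TCP) lies at the very end of the fingers, on their centre line; the grasp point (between the pads) lies r.pinch_z behind it (r.pinch_z is the distance from the TCP to the grasp point, in mm); z points along the fingers, y is the line along which they close (so a half turn about z gives the same grasp; the last joint's range is limited). The gripper opens to 85 mm and grips with 20 to 120 N. Pads are 22 mm wide; open, the fingers measure 114 mm over their backs; the gripper's body (76 mm by 85 mm) begins 54 mm behind the grasp point. The pads swing forward as they close: fully open they stand 13 mm farther back than shut.
Start: joints at [1.07, 0.311, 0.014, 1.512, -0.004, 1.319, -0.027], TCP at [243.613, -493.123, 231.304] pointing down, gripper open.
Joint ranges: [-2.7, 2.7], [-0.3, 1.91], [-1.27, 1.3], [0.12, 2.57], [-1.44, 4.58], [0.2, 2.03], [-3.05, 3.05]. Speed limits (rad/s): [2.79, 2.79, 3.14, 3.14, 3.14, 3.14, 3.14].

### API

Orientations are given as a 3x3 rotation matrix whose columns are the frame's x, y, z axes.
In Python, from bench import sense, viewer, workorder, r gives the robot as it stands. The module is installed in compiled form; this text tells all that it offers.
- The arm moves only by the tool jog_arm, never from a script. Its argument "increments" is text: rows parted by semicolons, each of 7 numbers parted by spaces: the shift along the tool's x, y, z in cm, then the turn, a rotation vector about the tool's x, y, z in rad, then the finger opening in cm, from 0 to 8.54. A call has 1 to 10 rows; each row shifts and turns the commanded pose from where the row before left it, along the tool's axes as they then stand; what a row does not reach is not made up. A row lasts 1/10 s, in which the tool goes at most 50 mm and 8.59 degrees, less where a joint would pass 70% of its speed; a pose out of reach is approached as far as the arm can. A call is refused whole if a number of a shift passes 5 or a number of a turn 0.15, either way. A call with a gripper value outside its range is refused whole. The fingers move at their own pace and stop on an object; "grip_force" is the grip in N (left out, the last holds). Time passes only in rows, so rows that do not move let the fingers close. It gives the time, the measured TCP pose, the force, the opening and the grip force at its end, in the units of the state.
- sense(): the state, without advancing time (a new reading comes with each control period).
- viewer.snapshot(name): name is "scene" or "side" or "wrist"; returns the picture (384x512x3 uint8, red, green, blue); there is no depth.
- viewer.camera_params(name): a dict with "fx", "fy", "cx", "cy" (pixels), "k1" (the pictures are not rectified: a ray, as slopes to the right and down, at radius r is drawn at 1 + k1 r^2 times it, then the intrinsics apply), "R" (3x3) and "t" (3): a world point X has camera coordinates R X + t; the wrist camera has in their place "T_tool_cam" (4x4, takes a point from camera to tool coordinates, whose origin is the TCP and whose axes are the flange's). Camera axes: x right, y down, z forward; pixel columns grow to the right and rows downward; lengths in mm; the calibration is good to about 2 mm. A picture is of the moment at which its call begins: read the wrist's pose just before it. camera_params takes no time and is no camera call.
- workorder.finish_job(): hands the job in; it is judged then, once.
The state is a dict: "clock": time; "qpos": joint angles; "qvel": joint speeds; "joint_torque": joint torques, N m; "tcp_pos": TCP position; "ee_rot": TCP orientation; "ft_force": force on the tool from outside, world axes, zero at the start; "wrist_torque": the same for the moment, N m; "width": finger opening in mm; "grasp_force": force on a finger pad.
Only numpy, scipy, OpenCV 4.12 (cv2) and the standard library are available. Lean on these libraries where they do the work, as an engineer would, in place of code of your own. Each camera call takes 0.05 s, during which the arm holds its last target. There are 200 camera calls.

### The job

Close up the component case on the repair mat using fingertips only: push its drawer fully in and push its lid fully shut, in either order, and only then slide the latch tab across as far as it goes to lock it. Do not grip or lift anything, leave the parts in the tray as they are, do not shift the things standing around the case, and finish with the hand clear.

Things in the scene. Friction and masses are not known exactly. Their poses are not given: they have to be found in the camera images.
- case: Grey plastic case, fixed, 140 deep (x) x 240 wide (y) x 92 mm high: open tray on top, drawer below it in front, lid hinged on the back rim. Origin: centre of the underside, on the table. x points from front (drawer side) to back, y left seen from the front, z up. Front face at x = -70 mm. A steel keeper hook at y = -98 mm reaches 18 mm before the front face, 74 to 109 mm above the table.
- drawer (a joint): How far the drawer sticks out of the case front, m: 0 is fully in, at most 0.08. It slides along the case's x axis, pushed in towards +x with about 2 N (a friction slide, it stays where left). Its front panel is 236 wide (y) and 44 mm high (4 to 48 mm above the table).
- drawer_pull (a point): Middle of the front edge of the drawer's black pull, a flat ledge 56 wide (y), 10 thick (z), standing 24 mm out from the drawer's front panel; 28 mm above the table, at x = -99 mm in the case frame when the drawer is fully in. Its axes are those of the case.
- lid (a joint): Opening angle of the lid, rad: 0 is fully shut (flat on the case rim), at the start it stands about upright (1.35 to 1.6). Stiff hinge: it stays where it is left, and is pushed with about 1 to 3 N at its free edge.
- lid_hinge (a point): On the lid's hinge line, at mid width, 92 mm above the table, level with the lid's underside. Its axes turn with the lid: from the hinge the lid runs 144 mm along this -x; its outer face (upper when shut, facing away from the robot when open) is 7 mm along this +z. The lid is 240 mm wide (y).
- lid_edge (a point): Middle of the lid's free edge, on its outer face. Axes turn with the lid.
- latch (a joint): Travel of the slide latch on the lid's front edge, m: 0 unlocked, 0.030 fully across (locked). Moves towards the case's -y (the right, seen from the front). Friction slide, about 1.5 N, it stays where left.
- latch_tab (a point): Top centre of the latch's thumb tab, a dark steel block 12 (lid x) x 10 (lid y) x 20 mm tall, whose top is 22 mm above the lid's outer face. It stands 6 mm in front of the lid's free edge and right of its middle. A 5 mm thick track lies below it, lower than the lid's outer face. Axes turn with the lid.
- cell1: Battery cell, 14 mm thick, 45 mm long, lying in the case's tray (tray floor 54 mm above the table). Origin: its underside. Not to be touched.
- cell2: The same, in another compartment of the tray. Not to be touched.
- relay: Orange relay block 45 x 28 x 22 mm in the tray. Origin: its underside. Not to be touched.
- motor: Black round motor unit on a 66 mm square aluminium flange, 75 mm high, standing beside the case. Origin: centre of its underside. Bystander.
- spool: Solder-wire spool, 56 mm across, 40 mm high, standing beside the case. Origin: centre of its underside. Bystander.
- screwdriver: Red-handled screwdriver 150 mm long, lying in front of the case to one side. Origin: on its underside. Bystander.
- bracket: Black steel angle bracket 70 x 50 mm, 53 mm high, in front of the case to one side. Origin: centre of its underside. Bystander.

How it is judged:
By the outcome, as a careful person would: the job done as asked, in the order asked, and still so for the second after the job is handed in, with the robot touching nothing.
It also fails if it takes over 51 s, if anything falls off the work surface, if the arm or the gripper's body presses on something with over 40 N, if the wrist force passes 120 N, or if a joint passes its speed limit or range.

## Working session

There is one attempt and no reset: what is moved stays moved. The work goes in short steps, Python scripts to look and compute and a tool call to move; the robot and the scene stay as the last step left them, time stands still between calls to the robot, and variables do not carry over. Pictures are saved under pics/ and viewed, at most 10 in all, crops included, and the job is handed in when it is done.

Besides the shell and the picture viewer there is one more tool, called after "Emit:" as name(argument=value, ...) on one line, values as JSON. jog_arm: Moves the arm, as the interface text tells. Its arguments: {"type":"object","properties":{"increments":{"type":"string"},"grip_force":{"type":"number"}},"required":["increments"]}

```bash
mkdir -p pics; python3 - <<'E'
from bench import sense, viewer, workorder, r
import cv2,numpy as np
for n in("scene","side"):
    im=viewer.snapshot(n); cv2.imwrite(f"pics/{n}0.png",im[:,:,::-1])
    p=viewer.camera_params(n); print(n,p, -np.array(p["R"]).T@np.array(p["t"]))
print(viewer.camera_params("wrist"),r.pinch_z)
s=sense();print(s["tcp_pos"],s["ee_rot"],s["clock"])
a=cv2.imread("pics/scene0.png");b=cv2.imread("pics/side0.png")
E
```

```text
scene {'fx': 466.60262067797953, 'fy': 466.60262067797953, 'cx': 263.42428683904114, 'cy': 196.91456107944543, 'k1': 0.028415158867911513, 'R': array([[-0.83895621,  0.54394986, -0.01646287],
       [ 0.36293992,  0.53672368, -0.76171012],
       [-0.4054961 , -0.64501647, -0.64770879]]), 't': array([ 411.35351393, -135.76109535, 1213.17025336])} [886.31650995 631.62530022 689.14249353]
side {'fx': 403.66911191057176, 'fy': 403.66911191057176, 'cx': 258.79822023796225, 'cy': 198.95657711662966, 'k1': -0.03142130278378074, 'R': array([[-0.95078677, -0.30892024, -0.02393327],
       [-0.16299108,  0.56434839, -0.8092866 ],
       [ 0.26351171, -0.76555809, -0.58692623]]), 't': array([512.65028714, 131.61182897, 918.46458173])} [266.84649127 787.23111342 657.85203692]
{'fx': 303.699768615306, 'fy': 303.699768615306, 'cx': 249.04808352474336, 'cy': 186.87017181184623, 'k1': -0.08364165277248665, 'T_tool_cam': array([[ 1.89387490e-03, -9.61615864e-01, -2.74392682e-01,
         7.01872665e+01],
       [ 9.99998204e-01,  1.84005658e-03,  4.53524866e-04,
        -2.04060941e-01],
       [ 6.87813543e-05, -2.74393048e-01,  9.61617622e-01,
        -1.42176465e+02],
       [ 0.00000000e+00,  0.00000000e+00,  0.00000000e+00,
         1.00000000e+00]])} 18.700000000000003
[ 243.30647709 -492.52718367  230.3256646 ] [[ 8.96563787e-01  4.42913522e-01 -9.93664709e-04]
 [ 4.42914632e-01 -8.96561858e-01  1.86112681e-03]
 [-6.65636474e-05 -2.10872754e-03 -9.99997774e-01]] 0.1
```

View pics/scene0.png

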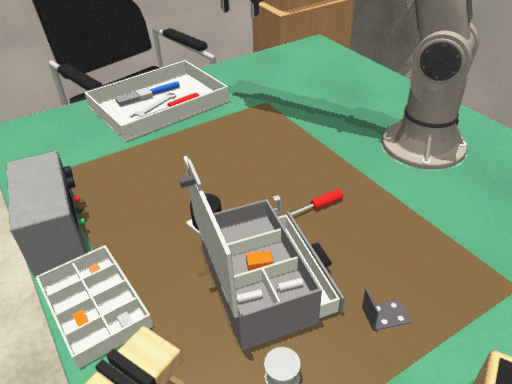

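View pics/side0.png

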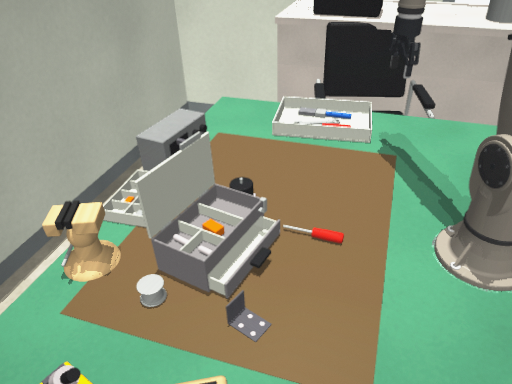

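Both views show the case mid-mat: the lid is upright, the drawer is partly out towards the robot, and the hook is near scene (277,203) and side (263,203). I'll zoom in to get the corners.

```bash
python3 - <<'E'
import cv2
a=cv2.imread("pics/scene0.png");b=cv2.imread("pics/side0.png")
def crop(im,x0,y0,w,h,s,n):
    c=cv2.resize(im[y0:y0+h,x0:x0+w],None,fx=s,fy=s,interpolation=cv2.INTER_CUBIC)
    for x in range((x0+19)//20*20,x0+w,20): cv2.putText(c,str(x),(int((x-x0)*s),8),0,.3,(0,0,255));cv2.line(c,((x-x0)*s,10),((x-x0)*s,16),(0,0,255))
    for y in range((y0+19)//20*20,y0+h,20): cv2.putText(c,str(y),(0,(y-y0)*s+3),0,.3,(0,0,255));cv2.line(c,(22,(y-y0)*s),(28,(y-y0)*s),(0,0,255))
    cv2.imwrite(n,c)
crop(a,170,148,190,200,3,"pics/sc1.png");crop(b,130,130,190,160,4,"pics/sd1.png")
E
```

```text
(no output)
```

View pics/sc1.png

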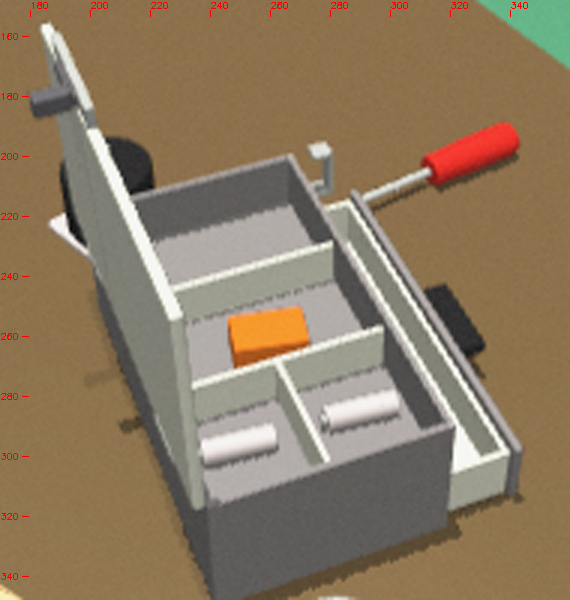

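View pics/sd1.png

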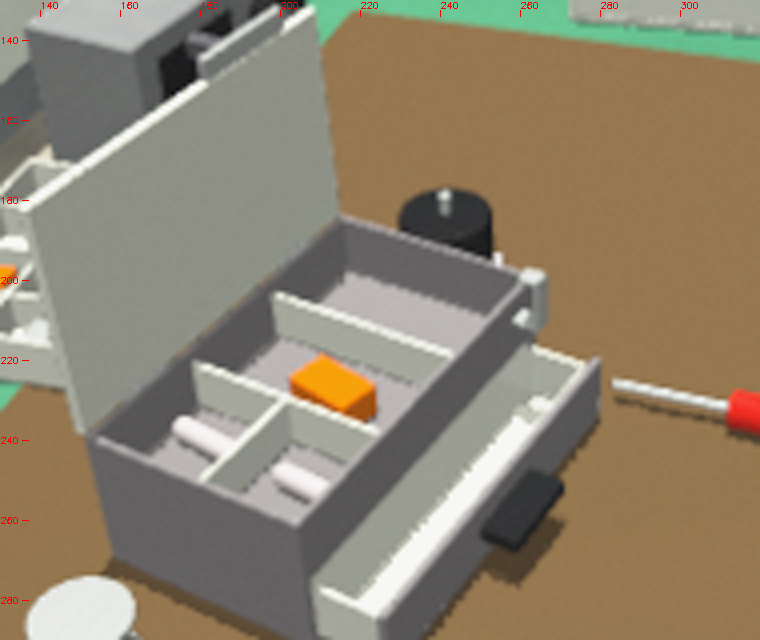

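```bash
cat > h.py <<'E'
import numpy as np,cv2
from bench import sense, viewer
def ray(n,u,v):
    p=viewer.camera_params(n)
    x=np.array([(u-p["cx"])/p["fx"],(v-p["cy"])/p["fy"]]); s=x.copy()
    for _ in range(20): s=x/(1+p["k1"]*(s@s))
    R=np.array(p["R"]); t=np.array(p["t"]); return -R.T@t, R.T@np.array([*s,1])
def onz(n,u,v,z):
    c,d=ray(n,u,v); return c+d*(z-c[2])/d[2]
def tri(a,b):
    c1,d1=ray("scene",*a);c2,d2=ray("side",*b)
    k=np.linalg.lstsq(np.c_[d1,-d2],c2-c1,rcond=None)[0]
    p,q=c1+k[0]*d1,c2+k[1]*d2; return (p+q)/2,np.linalg.norm(p-q)
E
python3 - <<'E'
from h import *
np.set_printoptions(precision=1,suppress=True)
S=lambda X,Y:(170+X/3,148+Y/3); D=lambda X,Y:(130+X/4,130+Y/4)
pts=dict(FL=(S(453,428),D(298,524),92),BL=(S(210,503),D(92,437),92),FR=(S(292,155),D(530,280),92),BR=(None,D(343,215),92),
 dR=(S(355,190),D(600,360),48),dL=(S(520,447),D(382,618),48),pR=(S(447,285),D(563,487),33),pL=(S(484,346),D(518,548),33),
 lidL=(S(183,318),D(30,210),None),lidR=(S(58,30),D(318,8),None),hookT=(S(318,148),D(540,270),109))
P={}
for k,(a,b,z) in pts.items():
    if a and b: P[k],e=tri(a,b); print(k,P[k],"gap %.1f"%e,end=" ")
    else: print(k,end=" ")
    if z: print([onz(n,*q,z)[:2] for n,q in(("scene",a),("side",b)) if q],end="")
    print()
print(onz("scene",*S(215,600),0),onz("scene",*S(447,527),0))
d=P["FL"]-P["FR"];print("yaw",np.arctan2(-d[0],d[1]),np.linalg.norm(d)); d=P["dL"]-P["dR"];print(np.arctan2(-d[0],d[1]),np.linalg.norm(d))
E
```

```text
FL [560.2 279.1  90.6] gap 3.2 [array([561.9, 281.7]), array([559.6, 278.2])]
BL [692.9 249.4  90.6] gap 0.9 [array([693.6, 250.8]), array([691.9, 250.2])]
FR [511.2  49.4  92. ] gap 1.7 [array([510.7,  48.3]), array([511.1,  50.7])]
BR [array([646. ,  17.1])]
dR [465.9  57.5  46. ] gap 0.8 [array([467.5,  59.9]), array([465.2,  59.4])]
dL [514.8 287.   47.6] gap 0.1 [array([515. , 287.1]), array([514.6, 287.4])]
pR [460.3 153.3  31.1] gap 0.7 [array([461.3, 154.3]), array([459.7, 155.8])]
pL [470.9 203.9  27.8] gap 1.3 [array([474.6, 208. ]), array([469.2, 207.8])]
lidL [698.8 249.1 233. ] gap 3.1 
lidR [648.   20.4 234.8] gap 6.1 
hookT [501.4  64.1 107.8] gap 4.7 [array([503.8,  68.4]), array([501.2,  61.8])]
[693.9 248.    0. ] [558.8 281.5   0. ]
yaw -0.21031943061288835 234.83764057908837
-0.2100304966069091 234.60268772997057
```

The two views agree: case centre is about (602, 149) with yaw −0.21, the drawer is about 40 mm out, and the lid is upright. Rim width 235 mm (true 240) and heights 91 mm and 47 mm match the sizes given. Moving now.

Emit:
jog_arm(increments="3.65 -2.03 0 0 0 0 0;3.65 -2.03 0 0 0 0 0;3.65 -2.03 0 0 0 0 0;3.65 -2.03 0 0 0 0 0;3.65 -2.03 0 0 0 0 0;3.65 -2.03 0 0 0 0 0;3.65 -2.03 0 0 0 0 0;3.65 -2.03 0 0 0 0 0;3.65 -2.03 0 0 0 0 0;3.65 -2.03 0 0 0 0 0")

```text
clock: 1.1
tcp_pos: [481.3, -148.0, 230.9]
ee_rot: [[0.897, 0.443, -0.001], [0.443, -0.897, -0.0], [-0.001, -0.0, -1.0]]
ft_force: [1.4, -0.3, 0.5]
width: 0.3
grasp_force: 0.0
```

Emit:
jog_arm(increments="0 0 0 0 0 0.134 0;0 0 0 0 0 0.134 0;0 0 0 0 0 0.134 0;0 0 0 0 0 0.134 0;0 0 0 0 0 0.134 0;0 0 0 0 0 0 0")

```text
clock: 1.7
tcp_pos: [480.5, -149.3, 230.8]
ee_rot: [[0.978, -0.209, -0.001], [-0.209, -0.978, 0.0], [-0.001, 0.0, -1.0]]
ft_force: [-0.8, -0.3, 0.0]
width: 0.1
grasp_force: 0.0
```

Emit:
jog_arm(increments="-1.08 -3.18 0 0 0 0 0;-1.08 -3.18 0 0 0 0 0;-1.08 -3.18 0 0 0 0 0;-1.08 -3.18 0 0 0 0 0;-1.08 -3.18 0 0 0 0 0;-1.08 -3.18 0 0 0 0 0;-1.08 -3.18 0 0 0 0 0;-1.08 -3.18 0 0 0 0 0;-1.08 -3.18 0 0 0 0 0;-1.08 -3.18 0 0 0 0 0")

```text
clock: 2.7
tcp_pos: [441.5, 185.2, 231.1]
ee_rot: [[0.978, -0.207, -0.0], [-0.207, -0.978, -0.0], [-0.0, 0.0, -1.0]]
ft_force: [0.2, 0.5, 0.6]
width: -0.4
grasp_force: 0.0
```

Emit:
jog_arm(increments="0 0 4 0 0 0 0;0 0 4 0 0 0 0;0 0 4 0 0 0 0;0 0 4 0 0 0 0;0 0 2 0 0 0 0;0 0 2 0 0 0 0;0 0 0.5 0 0 0 0;0 0 0 0 0 0 0")

```text
clock: 3.5
tcp_pos: [441.3, 183.8, 25.7]
ee_rot: [[0.978, -0.208, -0.002], [-0.208, -0.978, -0.001], [-0.002, 0.001, -1.0]]
ft_force: [-0.4, -0.7, 0.4]
width: -0.1
grasp_force: 0.0
```

```bash
python3 - <<'E'
from h import *
a=viewer.snapshot("scene")[:,:,::-1][120:340,180:400];b=viewer.snapshot("side")[:,:,::-1][120:340,130:350]
cv2.imwrite("pics/p2.png",cv2.resize(np.hstack([a,b]),None,fx=1.8,fy=1.8,interpolation=cv2.INTER_CUBIC))
E
```

```text
(no output)
```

View pics/p2.png

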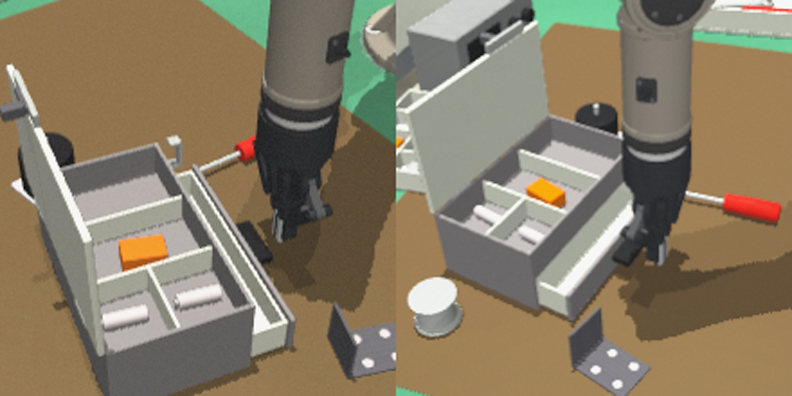

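The fingertips are just in front of the pull (side crop (640,255)). Pushing in now.

Emit:
jog_arm(increments="1 0 0 0 0 0 0;1 0 0 0 0 0 0;0.8 0 0 0 0 0 0;0.8 0 0 0 0 0 0;0.6 0 0 0 0 0 0;0.4 0 0 0 0 0 0;0.3 0 0 0 0 0 0;0.2 0 0 0 0 0 0;0 0 0 0 0 0 0")

```text
clock: 4.5
tcp_pos: [492.1, 173.2, 26.2]
ee_rot: [[0.978, -0.21, 0.0], [-0.21, -0.978, -0.0], [0.0, 0.0, -1.0]]
ft_force: [-1.0, 0.1, 0.5]
width: -0.4
grasp_force: 0.2
```

Emit:
jog_arm(increments="0.2 0 0 0 0 0 0;0.2 0 0 0 0 0 0;0 0 0 0 0 0 0")

```text
clock: 4.8
tcp_pos: [495.9, 172.4, 26.2]
ee_rot: [[0.978, -0.21, 0.0], [-0.21, -0.978, -0.0], [0.0, 0.0, -1.0]]
ft_force: [-0.3, 0.7, -0.7]
width: -0.4
grasp_force: 0.4
```

Emit:
jog_arm(increments="0.2 0 0 0 0 0 0;0.2 0 0 0 0 0 0;0 0 0 0 0 0 0")

```text
clock: 5.1
tcp_pos: [496.8, 172.2, 26.0]
ee_rot: [[0.978, -0.209, -0.006], [-0.209, -0.978, -0.001], [-0.005, 0.002, -1.0]]
ft_force: [-6.3, 0.7, 4.9]
width: -0.0
grasp_force: 3.3
```

Emit:
jog_arm(increments="0.2 0 0 0 0 0 0;0.1 0 0 0 0 0 0;0 0 0 0 0 0 0")

```text
clock: 5.4
tcp_pos: [496.8, 172.3, 25.7]
ee_rot: [[0.978, -0.208, -0.011], [-0.208, -0.978, -0.001], [-0.01, 0.003, -1.0]]
ft_force: [-10.8, 0.8, 8.2]
width: 0.4
grasp_force: 5.5
```

The drawer is hard against its stop: no more travel while the force rises. I'll back off, go up and move over behind the lid.

Emit:
jog_arm(increments="-1 0 0 0 0 0 0;-1 0 0 0 0 0 0;-1.5 0 0 0 0 0 0;0 0 -4 0 0 0 0;0 0 -4.5 0 0 0 0;0 0 -4.5 0 0 0 0;0 0 -4.5 0 0 0 0;0 0 -4.5 0 0 0 0;0 0 -4 0 0 0 0;0 0 0 0 0 0 0")

```text
clock: 6.4
tcp_pos: [472.0, 180.1, 293.1]
ee_rot: [[0.978, -0.21, 0.015], [-0.21, -0.978, 0.004], [0.014, -0.007, -1.0]]
ft_force: [0.6, 0.6, 0.1]
width: -0.3
grasp_force: 0.0
```

Emit:
jog_arm(increments="3.5 -0.4 0 0 0 0 0;3.5 -0.4 0 0 0 0 0;3.5 -0.4 0 0 0 0 0;3.5 -0.4 0 0 0 0 0;3.5 -0.4 0 0 0 0 0;3 -0.4 0 0 0 0 0;3 -0.4 0 0 0 0 0;2 -0.2 0 0 0 0 0;0 0 0 0 0 0 0")

```text
clock: 7.3
tcp_pos: [726.0, 153.0, 282.2]
ee_rot: [[0.977, -0.212, -0.002], [-0.212, -0.977, -0.002], [-0.002, 0.003, -1.0]]
ft_force: [-0.0, 0.2, -1.7]
width: 0.1
grasp_force: 0.0
```

```bash
python3 - <<'E'
from h import *
s=sense();p=s["tcp_pos"];d=np.array(p)-[602.5,149,0];print(p,d[0]*.978-d[1]*.2085,d[0]*.2085+d[1]*.978,s["qpos"])
a=viewer.snapshot("scene")[:,:,::-1][100:320,140:360];b=viewer.snapshot("side")[:,:,::-1][80:300,100:320]
cv2.imwrite("pics/p3.png",cv2.resize(np.hstack([a,b]),None,fx=1.8,fy=1.8,interpolation=cv2.INTER_CUBIC))
E
```

```text
[726.01257524 153.03970065 282.19915988] 119.95302099976807 29.703199170156836 [-0.11119344  0.78781471 -0.35725634  0.65650335  0.25500124  1.72758565
 -2.11322592]
```

View pics/p3.png

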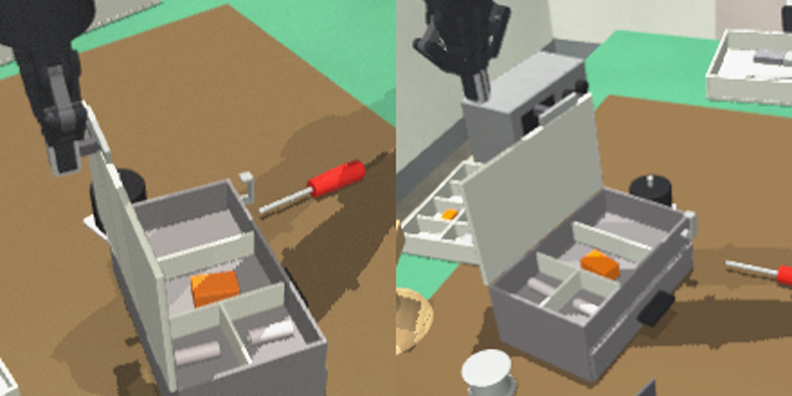

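The drawer now looks shut, and the fingers are clear behind the lid (scene crop (62,165)), well away from the latch tab. I'll lower and push the lid along its arc.

Emit:
jog_arm(increments="0 0 3 0 0 0 0;0 0 3 0 0 0 0;-1.6 0 0.7 0 0 0 0;0 0 0 0 0 0 0;-1.5 0 -0.2 0 0 0 0;-1 0 0 0 0 0 0;-1.1 0 0 0 0 0 0;-1.2 0 0.3 0 0 0 0;-1.2 0 0.3 0 0 0 0;0 0 0 0 0 0 0")

```text
clock: 8.4
tcp_pos: [649.3, 171.4, 218.1]
ee_rot: [[0.978, -0.208, 0.004], [-0.208, -0.978, 0.001], [0.003, -0.002, -1.0]]
ft_force: [-0.6, 0.7, -0.3]
width: 0.1
grasp_force: 0.0
```

```bash
python3 - <<'E'
from h import *
a=viewer.snapshot("scene")[:,:,::-1][100:320,140:360];b=viewer.snapshot("side")[:,:,::-1][80:300,100:320]
cv2.imwrite("pics/p4.png",cv2.resize(np.hstack([a,b]),None,fx=1.8,fy=1.8,interpolation=cv2.INTER_CUBIC))
E
```

```text
(no output)
```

View pics/p4.png

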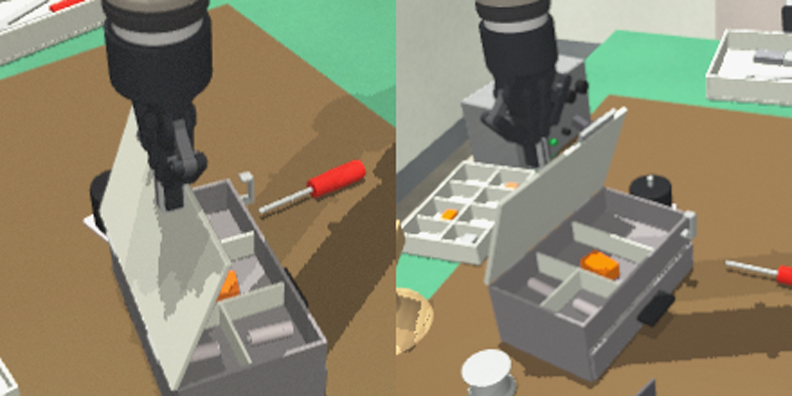

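The lid is tipping forward with the fingertips on its outer face (scene crop (172,200)). Continuing along the arc.

Emit:
jog_arm(increments="-1.1 0 0.8 0 0 0 0;-1.1 0 0.8 0 0 0 0;-1 0 0.7 0 0 0 0;-1 0 0.7 0 0 0 0;-0.9 0 0.9 0 0 0 0;-0.8 0 0.9 0 0 0 0;-0.7 0 1.1 0 0 0 0;-0.6 0 1.1 0 0 0 0;0 0 0 0 0 0 0")

```text
clock: 9.4
tcp_pos: [578.6, 185.4, 144.5]
ee_rot: [[0.978, -0.209, -0.002], [-0.209, -0.978, -0.0], [-0.002, 0.001, -1.0]]
ft_force: [-0.6, 0.2, 0.8]
width: 0.3
grasp_force: 0.0
```

Emit:
jog_arm(increments="-0.5 0 1.2 0 0 0 0;-0.4 0 1.2 0 0 0 0;-0.3 0 1.2 0 0 0 0;-0.1 0 1.1 0 0 0 0;0 0 0 0 0 0 0")

```text
clock: 9.9
tcp_pos: [566.8, 188.5, 99.0]
ee_rot: [[0.978, -0.209, 0.001], [-0.209, -0.978, 0.0], [0.001, -0.0, -1.0]]
ft_force: [-1.8, -0.2, 8.9]
width: 0.0
grasp_force: 4.8
```

Contact at z = 99, the expected height of the shut lid's outer face. I'll press a little more, then lift and look.

Emit:
jog_arm(increments="0 0 0.2 0 0 0 0;0 0 0.1 0 0 0 0;0 0 0 0 0 0 0")

```text
clock: 10.2
tcp_pos: [566.8, 188.6, 98.9]
ee_rot: [[0.978, -0.209, 0.002], [-0.209, -0.978, -0.0], [0.002, -0.0, -1.0]]
ft_force: [-5.1, -3.4, 18.3]
width: -0.0
grasp_force: 9.4
```

Emit:
jog_arm(increments="0 0 -1 0 0 0 0;0 0 -3 0 0 0 0;-2 0 -4 0 0 0 0;-3 -1 -4 0 0 0 0;-3 -3 -3 0 0 0 0;-3 -3 0 0 0 0 0;-3 0 0 0 0 0 0;0 0 0 0 0 0 0")

```text
clock: 11.0
tcp_pos: [440.4, 287.9, 243.3]
ee_rot: [[0.98, -0.2, -0.003], [-0.2, -0.98, 0.001], [-0.003, -0.0, -1.0]]
ft_force: [0.2, 0.2, 1.3]
width: 0.3
grasp_force: 0.0
```

```bash
python3 - <<'E'
from h import *
s=sense();print(s["tcp_pos"])
a=viewer.snapshot("scene")[:,:,::-1];b=viewer.snapshot("side")[:,:,::-1]
cv2.imwrite("pics/a5.png",a);cv2.imwrite("pics/b5.png",b)
a=a[175:355,200:360];b=b[165:300,140:300]
c=np.zeros((600,800,3),np.uint8)
c[:450,:400]=cv2.resize(a,None,fx=2.5,fy=2.5,interpolation=cv2.INTER_CUBIC);c[:338,400:]=cv2.resize(b,(400,338),interpolation=cv2.INTER_CUBIC)
cv2.imwrite("pics/p5.png",c[:450])
E
```

```text
[440.37309646 287.90482351 243.25305688]
```

View pics/p5.png

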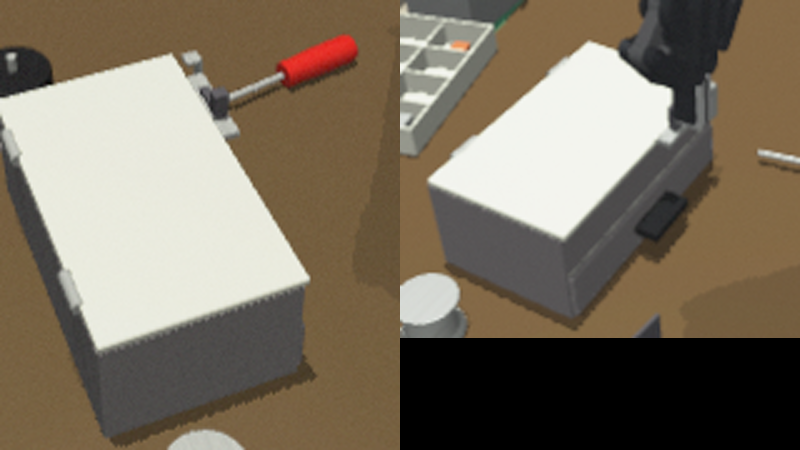

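The lid lies flat and the drawer is in. The dark tab is at scene crop (215,100), just left of the hook (192,60). Measuring the tab.

```bash
python3 - <<'E'
from h import *
np.set_printoptions(precision=1,suppress=True)
def cs(p): d=p-np.array([602.5,149,0]); return np.array([d[0]*.978-d[1]*.2085,d[0]*.2085+d[1]*.978,p[2]])
a=cv2.imread("pics/a5.png")
sub=a[195:235,270:305]; g=sub.max(2); m=(g<105)&((sub[:,:,2].astype(int)-sub[:,:,0])<25)
for row in sub[8:30,6:26].max(2): print(*row)
S=lambda X,Y:(200+X/2.5,175+Y/2.5)
for n,q,z in (("top c",(214,95),121),("botL",(218,119),101),("hook",(192,58),109),("lid FL",(308,279),99),("lid FR",(176,55),99),("lid BL",(98,350),99)): print(n,cs(onz("scene",*S(*q),z)))
E
```

```text
117 101 83 91 106 114 116 115 117 113 117 117 116 119 117 113 115 117 116 114
118 129 122 166 165 136 118 116 117 117 115 118 116 118 116 116 116 117 116 117
167 175 179 198 196 180 140 118 116 114 114 118 118 113 115 113 113 115 115 114
194 194 195 198 196 195 176 118 116 114 118 117 116 116 118 115 116 116 115 116
193 192 193 193 197 198 191 141 116 116 116 117 118 113 117 117 119 117 117 118
192 194 194 191 197 196 197 162 129 116 118 116 116 118 117 117 114 115 116 116
222 191 193 173 170 153 151 149 158 118 115 104 111 108 115 115 116 117 117 116
231 193 191 155 110 101 102 114 144 106 110 97 102 104 109 115 118 116 117 98
233 223 188 170 63 101 103 102 103 104 104 102 100 101 102 100 117 130 162 166
233 233 218 188 62 88 103 101 70 99 103 104 101 100 101 107 172 178 188 186
233 234 231 192 154 75 87 99 52 80 99 94 84 81 77 107 192 180 159 134
234 233 232 222 182 155 65 98 52 56 77 67 59 58 61 92 148 132 104 111
233 234 234 232 203 187 90 82 46 49 54 56 56 58 58 81 116 104 104 107
235 234 233 234 227 188 162 68 47 50 55 62 57 57 59 76 104 103 90 83
234 233 234 233 234 216 189 95 45 49 58 60 57 58 56 65 79 82 62 66
234 233 233 234 233 232 195 166 45 49 60 58 55 56 55 57 70 98 73 100
233 234 233 234 233 233 221 180 87 50 57 54 52 58 57 99 105 113 100 118
235 234 234 233 234 233 232 205 161 67 57 61 59 51 64 119 117 115 114 115
234 234 234 233 234 233 234 226 187 104 63 57 60 55 81 123 119 117 116 116
234 234 234 233 233 232 233 233 217 111 84 78 87 104 113 170 166 119 115 116
234 234 234 234 234 235 234 234 232 171 164 160 161 165 170 198 193 142 115 117
233 234 233 234 233 234 233 234 232 222 188 194 191 188 192 194 195 177 139 116
top c [-74.1 -39.4 121. ]
botL [-75.4 -34.5 101. ]
hook [-80.2 -96.4 109. ]
lid FL [-71.3 120.1  99. ]
lid FR [ -74.4 -115.3   99. ]
lid BL [ 69.9 121.8  99. ]
```

The tab comes out at about case (−79, −40), with its left face at y ≈ −35. That fits the given offset (x ≈ −78) and lies right of the lid's middle. I'll move above-left of it and descend to z ≈ 109.

Emit:
jog_arm(increments="2.7 2.7 0 0 0 0 0;2.7 2.7 0 0 0 0 0;2.7 2.7 0 0 0 0 0;2.6 2.6 0 0 0 0 0;0 0 4 0 0 0 0;0 0 4 0 0 0 0;0 0 3 0 0 0 0;0 0 2.4 0 0 0 0;0 0 0 0 0 0 0")

```text
clock: 12.0
tcp_pos: [525.7, 153.8, 104.7]
ee_rot: [[0.977, -0.213, -0.009], [-0.213, -0.977, -0.004], [-0.008, 0.005, -1.0]]
ft_force: [-0.5, 0.3, -0.2]
width: 0.1
grasp_force: 0.0
```

```bash
python3 - <<'E'
from h import *
s=sense();p=s["tcp_pos"];d=p-np.array([602.5,149,0]);print(p,d[0]*.978-d[1]*.2085,d[0]*.2085+d[1]*.978)
a=viewer.snapshot("scene")[:,:,::-1][170:270,240:340];b=viewer.snapshot("side")[:,:,::-1][160:260,200:300]
cv2.imwrite("pics/p6.png",cv2.resize(np.hstack([a,b]),None,fx=4,fy=4,interpolation=cv2.INTER_CUBIC))
E
```

```text
[525.66275808 153.81262569 104.70335684] -76.1502550497867 -11.313817016444439
```

View pics/p6.png

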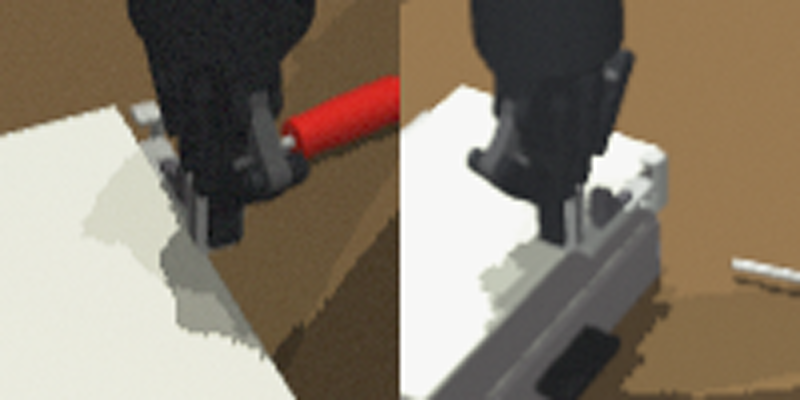

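The fingers are just left of the dark tab (side crop (605,200)), above the lid's front edge. I'll raise 3 mm, shift forward 4 mm, then slide right.

Emit:
jog_arm(increments="-0.4 0 -0.3 0 0 0 0;0 0.4 0 0 0 0 0;0 0.4 0 0 0 0 0;0 0.4 0 0 0 0 0;0 0.4 0 0 0 0 0;0 0.4 0 0 0 0 0;0 0.4 0 0 0 0 0;0 0.4 0 0 0 0 0;0 0 0 0 0 0 0")

```text
clock: 13.0
tcp_pos: [518.2, 130.0, 112.4]
ee_rot: [[0.978, -0.21, 0.0], [-0.21, -0.978, -0.0], [0.0, 0.0, -1.0]]
ft_force: [0.7, 0.5, -0.3]
width: 0.1
grasp_force: 0.1
```

Emit:
jog_arm(increments="0 0.3 0 0 0 0 0;0 0.3 0 0 0 0 0;0 0.2 0 0 0 0 0;0 0 0 0 0 0 0")

```text
clock: 13.4
tcp_pos: [516.4, 122.3, 112.3]
ee_rot: [[0.978, -0.21, -0.0], [-0.21, -0.978, -0.0], [-0.0, 0.0, -1.0]]
ft_force: [0.8, -0.6, 0.6]
width: 0.3
grasp_force: 0.2
```

Emit:
jog_arm(increments="0 0.2 0 0 0 0 0;0 0.2 0 0 0 0 0;0 0 0 0 0 0 0")

```text
clock: 13.7
tcp_pos: [515.6, 118.5, 112.4]
ee_rot: [[0.978, -0.21, -0.0], [-0.21, -0.978, -0.0], [-0.0, 0.0, -1.0]]
ft_force: [-0.2, 0.4, 0.4]
width: 0.2
grasp_force: 0.3
```

Emit:
jog_arm(increments="0 0.2 0 0 0 0 0;0 0.2 0 0 0 0 0;0 0 0 0 0 0 0")

```text
clock: 14.0
tcp_pos: [514.7, 114.5, 112.3]
ee_rot: [[0.978, -0.21, -0.0], [-0.21, -0.978, -0.0], [-0.0, 0.0, -1.0]]
ft_force: [0.8, 0.6, 0.1]
width: 0.3
grasp_force: 0.3
```

Emit:
jog_arm(increments="0 0.2 0 0 0 0 0;0 0.1 0 0 0 0 0;0 0 0 0 0 0 0")

```text
clock: 14.3
tcp_pos: [514.3, 112.4, 112.4]
ee_rot: [[0.978, -0.209, 0.0], [-0.209, -0.978, 0.001], [0.0, -0.001, -1.0]]
ft_force: [1.4, 1.5, -0.8]
width: -0.1
grasp_force: 0.9
```

Emit:
jog_arm(increments="0 0.2 0 0 0 0 0;0 0.1 0 0 0 0 0;0 0 0 0 0 0 0")

```text
clock: 14.6
tcp_pos: [514.1, 112.0, 112.7]
ee_rot: [[0.978, -0.208, 0.002], [-0.208, -0.978, 0.004], [0.001, -0.004, -1.0]]
ft_force: [2.2, 5.6, -1.8]
width: -0.0
grasp_force: 2.5
```

Emit:
jog_arm(increments="0 0.2 0 0 0 0 0;0 0.1 0 0 0 0 0;0 0 0 0 0 0 0")

```text
clock: 14.9
tcp_pos: [514.1, 111.7, 113.2]
ee_rot: [[0.978, -0.206, 0.004], [-0.206, -0.978, 0.008], [0.002, -0.009, -1.0]]
ft_force: [3.2, 9.9, -2.4]
width: -0.1
grasp_force: 4.0
```

The latch is at its end stop: 10 N and no more travel. I'll back off, retreat, and verify.

Emit:
jog_arm(increments="0 -1 0 0 0 0 0;0 -1.5 0 0 0 0 0;0 0 -2 0 0 0 0;-1 0 -4 0 0 0 0;-3 0 -4 0 0 0 0;-4 -3 -3 0 0 0 0;-4 -4 0 0 0 0 0;-1 -4 0 0 0 0 0;0 -4 0 0 0 0 0;0 0 0 0 0 0 0")

```text
clock: 15.9
tcp_pos: [428.8, 299.7, 237.9]
ee_rot: [[0.98, -0.201, -0.001], [-0.201, -0.98, 0.004], [-0.002, -0.003, -1.0]]
ft_force: [-1.3, -0.5, -0.8]
width: -0.1
grasp_force: 0.0
```

```bash
python3 - <<'E'
from h import *
s=sense();print(s["tcp_pos"],s["ft_force"])
A=viewer.snapshot("scene")[:,:,::-1];B=viewer.snapshot("side")[:,:,::-1]
a0=cv2.imread("pics/scene0.png")
c=np.hstack([cv2.resize(A[180:360,180:380],(400,360),interpolation=cv2.INTER_CUBIC),cv2.resize(B[165:255,200:300],(400,360),interpolation=cv2.INTER_CUBIC)])
cv2.imwrite("pics/p7.png",c)
cv2.imwrite("pics/A7.png",A);cv2.imwrite("pics/B7.png",B)
E
```

```text
[428.80991105 299.73684428 237.85898392] [-1.29713944 -0.46761782 -0.75502977]
```

View pics/p7.png

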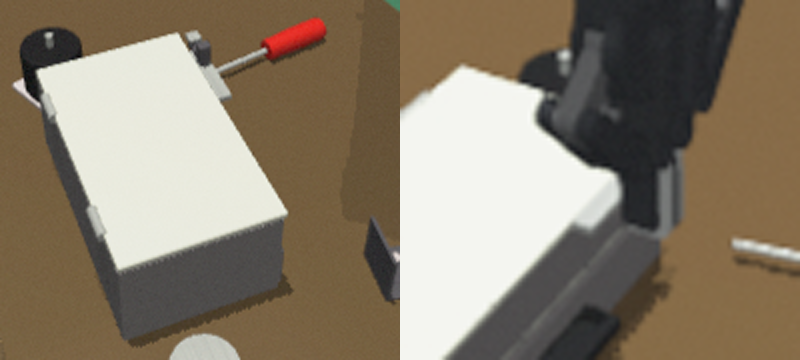

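The tab now sits against the hook at scene crop (202,47). It has moved about 30 mm and reached its hard stop. The lid is flat, the drawer is in and the hand is clear.

```bash
python3 -c "
from bench import workorder; print(workorder.finish_job())"
```

```text
the job is handed in; nothing more can be done
None
```

The drawer was pushed fully in, then the lid shut, then the latch slid across to its stop. The job was handed in with the hand clear at about 16 s, and the hand-in returned no verdict.

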